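Move the drying stoneware handle to the other fold-out hook

ROBOT

A 7-joint arm with a two-finger parallel gripper is mounted at the origin on the work surface. World frame = base frame: x ahead of the robot, y to its left, z up, the work surface at z = 0. Lengths are in m, angles in rad, forces in N, time in s.
With the tool pointing down it reaches from about 0.425 to 0.925 m from the base axis. Payload 6.8 kg.
Tool frame: the origin (TCP) lies at the very end of the fingers, on their centre line; the grasp point (between the pads) lies 19 mm behind it; z points along the fingers, y is the line along which they close (so a half turn about z gives the same grasp; the last joint's range is limited). The gripper opens to 85 mm and grips with 20 to 120 N. Pads are 22 mm wide; open, the fingers measure 114 mm over their backs; the gripper's body (76 mm by 85 mm) begins 54 mm behind the grasp point. The pads swing forward as they close: fully open they stand 13 mm farther back than shut.
Start: joints at [-1.324, 0.477, 0.022, 1.555, -0.011, 1.109, -0.083], TCP at [0.234, 0.633, 0.231] pointing down, gripper open.
Joint ranges: [-2.96, 2.96], [-0.34, 2.1], [-1.41, 1.46], [0.24, 2.44], [-1.37, 4.51], [0.17, 1.92], [-2.96, 2.96]. Speed limits (rad/s): [2.39, 2.39, 3.14, 3.14, 3.14, 3.14, 3.14].

INTERFACE

Orientations are given as a rotation vector (axis times angle).
In Python, from bench import monitor, optics, r gives the robot as it stands.
- The arm moves only by the shell command python3 -m crank 'ROWS' [OPENING] [FORCE]. ROWS is JSON, a list of rows, each a list of 2 entries, a list of its own where there are three numbers: the shift along the tool's x, y, z in cm, then the turn, a rotation vector about the tool's x, y, z in rad. A call has 1 to 5 rows; each row shifts and turns the commanded pose from where the row before left it, along the tool's axes as they then stand; what a row does not reach is not made up. A row lasts 1/10 s, in which the tool goes at most 50 mm and 8.59 degrees, less where a joint would pass 70% of its speed; a pose out of reach is approached as far as the arm can. A call is refused whole if a number of a shift passes 5 or a number of a turn 0.15, either way. A call with a gripper value outside its range is refused whole. OPENING is the finger opening in cm, from 0 to 8.54, set as the call begins (- or left out, the last holds). The fingers move at their own pace and stop on an object; FORCE is the grip in N (left out, the last holds). Time passes only in rows, so rows that do not move let the fingers close. It gives the time, the measured TCP pose, the force, the opening and the grip force at its end, in the units of the state.
- monitor.get_obs(): the state, without advancing time (a new reading comes with each control period).
- optics.grab_frame(name): name is "side" or "top"; returns (picture, depth): 400x640x3 uint8, red, green, blue; 400x640 float32, m along the optical axis (not along the pixel's ray), 0 where there is no reading.
- optics.camera_model(name): a dict with "vertical_fov" (degrees; the focal length in pixels is half the picture's height over the tangent of half this angle, whatever the lens; pixels are square), "cx", "cy" (the principal point, pixels), "D" ([k1, k2, p1, p2, k3] as OpenCV has them; the pictures are not rectified), "R" (3x3) and "t" (3): a world point X has camera coordinates R X + t. Camera axes: x right, y down, z forward; pixel columns grow to the right and rows downward; lengths in m; the calibration is good to about 2 mm. A picture is of the moment at which its call begins. camera_model takes no time and is no camera call.
- r.hand_in(): hands the job in; it is judged then, once.
The state is a dict: "clock": time; "joints": joint angles; "qvel": joint speeds; "tau": joint torques, N m; "tcp_pos": TCP position; "orientation": TCP orientation; "contact_force": force on the tool from outside, world axes, zero at the start; "moment": the same for the moment, N m; "grip_width": finger opening in m; "gripper_force": force on a finger pad.
Only numpy, scipy, OpenCV 4.12 (cv2) and the standard library are available. Lean on these libraries where they do the work, as an engineer would, in place of code of your own. Each camera call takes 0.05 s, during which the arm holds its last target. There are 200 camera calls.

TASK

Swing the folded blue hook fully out and press it home against its stop with a firm push of about 10 N, then move the grey stoneware handle from the other hook onto it, and finally swing the emptied hook back flat along the rail and press it home there the same way. Push the hooks with shut fingers rather than pinching them, put no more than 25 N on either hook or on the handle where it rests, and do not disturb the lamp nozzle, mallet or ring stand.

Things in the scene. Friction and masses are not known exactly. Their poses are not given: they have to be found in the camera images.
- rail: wooden drying rail fixed to the cart: a beam 420 mm long along its y, 24 mm wide, from 130 to 150 mm above the cart, on a post at either end, open below. Origin on the cart under the middle of the beam, x pointing away from the robot.
- hook_a: loaded hook (handle hangs on it at the start): dark clamp block 34 x 30 x 15 mm high on the rail's beam with a swinging blue peg. Origin under the block on the vertical pivot axis, 150 mm above the cart. The folded peg points along its +y, the unfolded one roughly along its -x, towards the robot. Hooks sit up to 0.06 rad askew on the rail, 190 mm apart; either may be the left one.
- hook_b: empty hook, peg nearly folded at the start; same build, size and axes. A peg swings level on a stiff friction hinge (0.2 N m: some 2.4 N of push 85 mm from the pivot) and stays where left; its bar is sprung in the knuckle (about 2 N per mm there). It clears the beam below by 18 mm, so shut fingertips fit down beside it: behind (+x) to unfold, in front to fold.
- peg_a (a joint): loaded hook's hinge angle, rad: near 0 folded flat over the beam, growing anticlockwise from above to near a right angle, out towards the robot. Firm stops end it: folded between -0.12 and 0.12, unfolded between 1.4 and 1.7; only the push tells where. Starts swung out.
- peg_b (a joint): empty hook's hinge angle, rad, same sense and same kind of stops. Starts folded, 0 to 0.3.
- peg_a_rest (a point): point on the flat top of the loaded hook's peg, on its centre line, 56 mm from the pivot; y axis along the peg to its yellow end, z up. The peg is a straight bar 14 mm wide, 12 mm high; underside 18 mm, top 30 mm above the hook's origin; hub and knuckle 26 mm across on the pivot (top at 34 mm); yellow upturned end 101 to 115 mm from the pivot (top at 42 mm).
- peg_b_rest (a point): the same point on the empty hook's peg: where the handle is to hang (y axis along the peg, z up; up to 30 mm either way along the peg is fine).
- handle: grey stoneware handle, an upside-down U, about 0.2 kg, resting astride the peg on the flat underside of its crown; balanced about its middle. Origin: centre of that underside; z up, y across the U. Crown 20 mm thick, 46 mm long in y, 22 mm wide in x (grip this from above, fingertips above the peg's top). Legs inside at y = +-29 mm, reaching 73 mm below the origin; 106 mm wide over all.
- nozzle: orange terracotta lamp nozzle standing on the cart, 60 mm across, 66 mm tall, origin under its foot. Leave alone.
- mallet: red rubber mallet lying on the cart, head 60 mm across and 90 mm long, wooden handle 210 mm towards its -x; origin on the cart under the head. Leave alone.
- ring_stand: clear acrylic ring stand, base 90 x 90 mm, ring on two posts, 91 mm tall, origin under its base. Leave alone.

How it is judged:
By the outcome, as a careful person would: the job done as asked, in the order asked, and still so for the second after the job is handed in, with the robot touching nothing.
It also fails if it takes over 67 s, if anything falls off the work surface, if the arm or the gripper's body presses on something with over 40 N, if the wrist force passes 120 N, or if a joint passes its speed limit or range.

## Working session

There is one attempt and no reset: what is moved stays moved. The work goes in short steps, Python scripts to look and compute and a shell command to move; the robot and the scene stay as the last step left them, time stands still between calls to the robot, and variables do not carry over. Pictures are saved under pics/ and viewed, at most 10 in all, crops included, and the job is handed in when it is done.

```bash
ls; mkdir -p pics
python3 - <<'E'
from bench import monitor, optics, r
import cv2,numpy as np
o=monitor.get_obs();print(o)
for n in("side","top"):
    p,d=optics.grab_frame(n);np.savez(f"pics/{n}0.npz",p=p,d=d)
    cv2.imwrite(f"pics/{n}0.png",p[:,:,::-1]);print(n,optics.camera_model(n))
E
```

```text
pics
{'clock': 0.0, 'joints': array([-1.32408271,  0.47779789,  0.02232635,  1.55644408, -0.01150749,
        1.10929705, -0.08308228]), 'qvel': array([-0.00197252, -0.0001109 , -0.00057181, -0.00066717,  0.00154153,
        0.00156129, -0.00078742]), 'tau': array([ 6.01403517e-04, -5.96453762e+01,  1.60857640e+00, -2.81193280e+01,
        1.25494946e-02,  9.35210672e-03,  1.87404157e-05]), 'tcp_pos': array([0.23430486, 0.63240186, 0.23033005]), 'orientation': array([-5.54311358e-01, -3.09209959e+00,  2.83900964e-03]), 'contact_force': array([ 0.09810201,  0.34346275, -0.29972513]), 'moment': array([-0.00135105,  0.05506755, -0.06046416]), 'gripper_force': 0.0, 'grip_width': 0.08553684077642731}
side {'vertical_fov': 42.61095365450358, 'cx': 315.07087232040084, 'cy': 196.03921634093066, 'D': array([-0.13562898,  0.        ,  0.        ,  0.        ,  0.        ]), 'R': array([[ 0.97768854, -0.20950969,  0.0151926 ],
       [-0.12788746, -0.65104851, -0.74818489],
       [ 0.16664311,  0.72954885, -0.66331633]]), 't': array([-0.49348765,  0.22388809,  1.2894505 ])}
top {'vertical_fov': 46.424345224143984, 'cx': 320.6375353843329, 'cy': 196.93048852740944, 'D': array([-0.03659699,  0.        ,  0.        ,  0.        ,  0.        ]), 'R': array([[-0.01524881, -0.99963538, -0.02228425],
       [-0.98192605,  0.01917612, -0.188291  ],
       [ 0.18864967,  0.01901027, -0.98186043]]), 't': array([0.0955001 , 0.55330209, 1.14777427])}
```

View pics/top0.png

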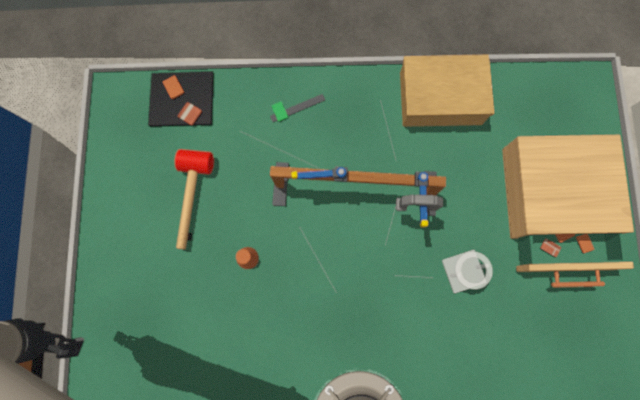

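View pics/side0.png

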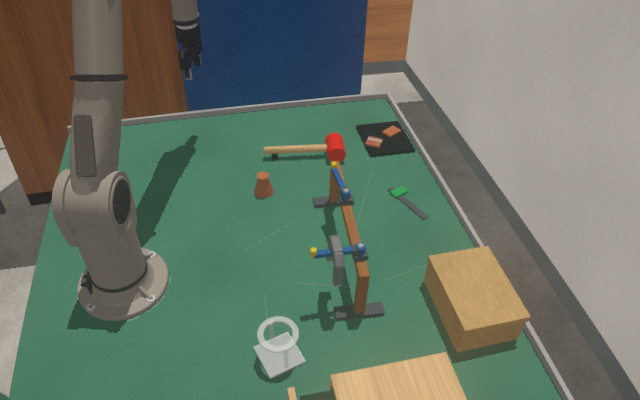

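The top view shows the empty hook b with its pivot at about (341,173) and its yellow end at (294,175), folded to the left (+y). The loaded hook a has its pivot at about (423,178) and its tip at (425,223), with the grey handle across it at about (422,202). The side view agrees. The mallet, nozzle and ring stand are clear of both hooks.

```bash
cat > h.py <<'E'
from bench import monitor, optics, r
import cv2,numpy as np
def K(n):
    c=optics.camera_model(n);f=200/np.tan(np.radians(c["vertical_fov"]/2))
    return c,np.array([[f,0,c["cx"]],[0,f,c["cy"]],[0,0,1.]])
def ray(n,uv):
    c,k=K(n);q=cv2.undistortPoints(np.float64(uv).reshape(-1,1,2),k,c["D"])[:,0]
    return -c["R"].T@c["t"],np.c_[q,np.ones(len(q))]@c["R"]
def plane(n,uv,z):
    o,d=ray(n,uv);return o+d*((z-o[2])/d[:,2])[:,None]
def cloud(n,depth):
    v,u=np.mgrid[:400,:640];o,d=ray(n,np.stack([u,v],-1).reshape(-1,2))
    return (o+d*depth.reshape(-1,1)).reshape(400,640,3)
def masks(p):
    h=cv2.cvtColor(p,cv2.COLOR_RGB2HSV).astype(int);H,S,V=h[...,0],h[...,1],h[...,2]
    return dict(yellow=(H>20)&(H<32)&(S>190)&(V>120),blue=(H>100)&(H<125)&(S>120)&(V>70),
      lblue=(H>95)&(H<125)&(S>40)&(S<=150)&(V>100),grey=(S<45)&(V>50)&(V<190))
def blobs(m,amin):
    n,l,s,c=cv2.connectedComponentsWithStats(m.astype(np.uint8))
    return [(l==i,s[i,4],c[i]) for i in range(1,n) if s[i,4]>=amin]
E
python3 - <<'E'
from h import *
np.set_printoptions(precision=4,suppress=True)
box={'top':(265,150,450,245),'side':(300,150,385,310)}
for n in box:
    f=np.load(f"pics/{n}0.npz");p,d=f['p'],f['d'];X=cloud(n,d);x0,y0,x1,y1=box[n]
    roi=np.zeros((400,640),bool);roi[y0:y1,x0:x1]=1
    for k,m in masks(p).items():
        for b,a,c in blobs(m&roi&(X[...,2]>.1),6):
            print(n,k,a,c,'cloud med',np.median(X[b],0),'zmax',X[b][:,2].max(),'plane',plane(n,[c],{'yellow':.185,'lblue':.184,'blue':.18,'grey':.2}[k])[0])
ps=[cv2.resize(np.load(f"pics/{n}0.npz")['p'][y0:y1,x0:x1],None,fx=s,fy=s,interpolation=2) for n,(x0,y0,x1,y1),s in(('top',box['top'],4),)]
cv2.imwrite("pics/crop.png",ps[0][...,::-1])
E
```

```text
top yellow 35 [293.6857 174.4   ] cloud med [0.5828 0.1438 0.1905] zmax 0.1940709860069736 plane [0.5839 0.1449 0.185 ]
top yellow 36 [423.9167 223.25  ] cloud med [ 0.464  -0.1478  0.1909] zmax 1.2332640928920633 plane [ 0.4646 -0.1489  0.185 ]
top blue 31 [340.7097 173.8387] cloud med [0.5827 0.0355 0.1824] zmax 0.18893974724163431 plane [0.5842 0.036  0.18  ]
top blue 181 [315.0331 174.2597] cloud med [0.5849 0.0957 0.1794] zmax 1.2332640928920633 plane [0.5845 0.0956 0.18  ]
top blue 22 [420.8636 177.8636] cloud med [ 0.5695 -0.1462  0.1833] zmax 0.1864787328998485 plane [ 0.5709 -0.1489  0.18  ]
top blue 48 [422.5 189.5] cloud med [ 0.5437 -0.1512  0.1796] zmax 0.18325593720297007 plane [ 0.5434 -0.1511  0.18  ]
top blue 88 [423.0341 212.0341] cloud med [ 0.4911 -0.1494  0.1792] zmax 1.2332640928920633 plane [ 0.491  -0.1494  0.18  ]
top lblue 53 [340.2453 170.6226] cloud med [0.5923 0.0378 0.1836] zmax 0.18893974724163431 plane [0.5909 0.037  0.184 ]
top lblue 53 [314.3396 172.434 ] cloud med [0.5904 0.098  0.1794] zmax 0.1838877124940943 plane [0.5879 0.0971 0.184 ]
top lblue 
[... 2605 characters left out ...]
0.4787 -0.1457  0.1814] zmax 0.1836879014175422 plane [ 0.478  -0.1495  0.184 ]
side grey 111 [344.8559 198.8919] cloud med [0.5833 0.0257 0.1626] zmax 1.0303206220116803 plane [ 0.5737 -0.0093  0.2   ]
side grey 17 [345.6471 189.4118] cloud med [0.5904 0.0399 0.1852] zmax 0.18919941242686034 plane [0.5845 0.0245 0.2   ]
side grey 537 [336.5084 259.0708] cloud med [ 0.5136 -0.1816  0.1832] zmax 1.0303206220116803 plane [ 0.5073 -0.1937  0.2   ]
side grey 22 [360.2273 244.6818] cloud med [ 0.5733 -0.1523  0.1871] zmax 0.19177717527932048 plane [ 0.5689 -0.1631  0.2   ]
side grey 138 [358.7464 254.2826] cloud med [ 0.5658 -0.1631  0.1653] zmax 0.1869783249769258 plane [ 0.558  -0.1899  0.2   ]
```

View pics/crop.png

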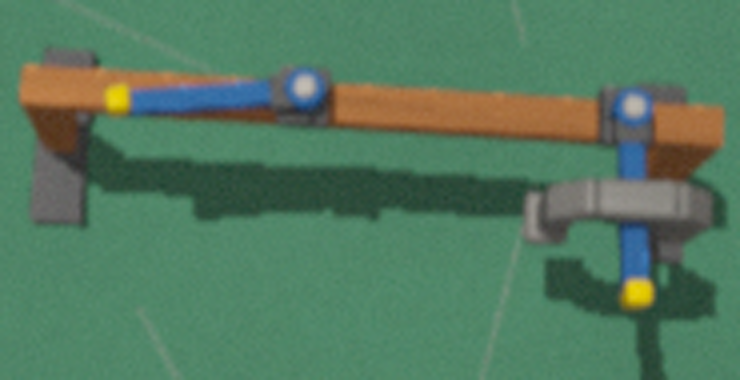

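The crop confirms the layout: white pivot caps at crop (303,88) for b and (632,105) for a, with the crown astride peg a around crop (635,200). By measurement, pivot b is at about (0.588, 0.036) and its tip at (0.583, 0.144). Pivot a is at about (0.573, -0.151) and its tip at (0.464, -0.148). Pivot to tip is 108 mm on both, as specified, and the pivots are 188 mm apart against the given 190.

```bash
cat > go.py <<'E'
import sys,numpy as np
from bench import monitor
from scipy.spatial.transform import Rotation as Ro
x,y,z,th=map(float,sys.argv[1:5])
o=monitor.get_obs();R=Ro.from_rotvec(o["orientation"]);c,s=np.cos(th),np.sin(th)
T=Ro.from_matrix(np.array([[-c,-s,0],[-s,c,0],[0,0,-1.]]))
print("t",o["clock"],"shift cm",np.round(R.inv().apply(np.array([x,y,z])-o["tcp_pos"])*100,2),"turn",np.round((R.inv()*T).as_rotvec(),3),"J7",o["joints"][6])
E
python3 -m crank '[[[0,0,0],[0,0,-0.14]],[[0,0,0],[0,0,-0.14]],[[0,0,0],[0,0,-0.12]]]' 0 20; python3 go.py 0.606 0.121 0.225 0.046
```

```text
clock: 0.4
tcp_pos: [0.2343, 0.6326, 0.2307]
orientation: [0.08, -3.14, 0.002]
contact_force: [0.3, 1.3, 0.6]
grip_width: 0.0438
gripper_force: 0.0
t 0.4 shift cm [-34.52 -52.98   0.62] turn [-0.001 -0.     0.005] J7 0.2866617502337049
```

```bash
python3 -m crank '[[[-2.5,-3.8,0],[0,0,0]],[[-2.5,-3.8,0],[0,0,0]],[[-2.5,-3.8,0],[0,0,0]],[[-2.5,-3.8,0],[0,0,0]],[[-2.5,-3.8,0],[0,0,0]]]' >/dev/null; python3 -m crank '[[[-2.5,-3.8,0],[0,0,0]],[[-2.5,-3.8,0],[0,0,0]],[[-2.5,-3.8,0],[0,0,0]],[[-2.5,-3.8,0],[0,0,0]],[[-2.5,-3.8,0],[0,0,0]]]' > /dev/null;  python3 -m crank '[[[-2.5,-3.8,0],[0,0,0]],[[-2.5,-3.8,0],[0,0,0]],[[-2.5,-3.8,0],[0,0,0]],[[0,0,0],[0,0,0]]]'; python3 go.py 0.606 0.121 0.225 0.046
```

```text
clock: 1.8
tcp_pos: [0.5848, 0.146, 0.2311]
orientation: [-0.054, 3.14, -0.006]
contact_force: [-0.5, -1.1, 0.1]
grip_width: 0.0001
gripper_force: 0.0
t 1.8 shift cm [-2.04 -2.57  0.62] turn [-0.004  0.002 -0.012] J7 1.3084084995481373
```

J7 would end near its limit during the swing, so I'll take the half-turned tool instead.

```bash
for i in 1 2 3 4; do python3 -m crank '[[[0,0,0],[0,0,0.149]],[[0,0,0],[0,0,0.149]],[[0,0,0],[0,0,0.149]],[[0,0,0],[0,0,0.149]],[[0,0,0],[0,0,0.149]]]' >/dev/null; done;  python3 -m crank '[[[0,0,0],[0,0,0.149]],[[0,0,0],[0,0,0]]]'; python3 go.py 0.607 0.121 0.225 -3.096
```

```text
clock: 4.0
tcp_pos: [0.5809, 0.1548, 0.2307]
orientation: [3.14, 0.09, -0.002]
contact_force: [0.5, 0.2, -0.0]
grip_width: 0.0001
gripper_force: 0.0
t 4.0 shift cm [2.41 3.52 0.57] turn [0.001 0.001 0.012] J7 -1.5222609665379125
```

```bash
python3 -m crank '[[[2.4,3.5,0],[0,0,0]],[[0,0,2.6],[0,0,0]],[[0,0,0],[0,0,0]]]'; python3 go.py 0.607 0.121 0.160 -3.096
python3 - <<'E'
from h import *
a=[]
for n,(x0,y0,x1,y1) in {'top':(260,130,380,220),'side':(290,130,410,220)}.items():
    p,d=optics.grab_frame(n);a.append(cv2.resize(p[y0:y1,x0:x1],None,fx=3.3,fy=3.3,interpolation=2))
cv2.imwrite("pics/c1.png",np.hstack(a)[...,::-1])
E
```

```text
clock: 4.3
tcp_pos: [0.6056, 0.1198, 0.2026]
orientation: [3.139, 0.094, -0.008]
contact_force: [-0.3, 0.6, -0.1]
grip_width: -0.0001
gripper_force: 0.0
t 4.3 shift cm [ 0.16 -0.12  4.26] turn [0.001 0.005 0.014] J7 -1.4250915823397394
```

View pics/c1.png

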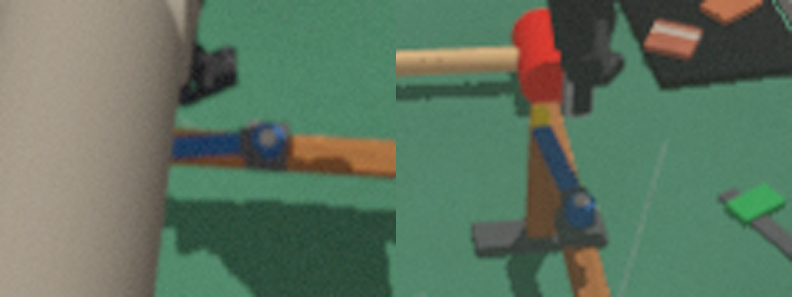

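In the side crop the fingertips are at about (575,105), just behind the folded peg, and the arm hides the rest in the top view. I'll go down beside the peg.

```bash
python3 -m crank '[[[0.2,0,1.5],[0,0,0]],[[0,0,1.0],[0,0,0]],[[0,0,0],[0,0,0]]]';python3 -m crank '[[[0,0,0.9],[0,0,0]],[[0,0,0.8],[0,0,0]],[[0,0,0],[0,0,0]]]'; python3 go.py 0.607 0.121 0.160 -3.096
```

```text
clock: 4.7
tcp_pos: [0.6082, 0.1214, 0.1785]
orientation: [3.14, 0.093, -0.005]
contact_force: [-0.8, 0.5, 0.3]
grip_width: 0.0002
gripper_force: 0.0
clock: 5.0
tcp_pos: [0.6086, 0.1208, 0.162]
orientation: [3.14, 0.091, -0.003]
contact_force: [-0.8, -0.4, -0.1]
grip_width: 0.0002
gripper_force: 0.0
t 5.0 shift cm [-0.16 -0.03  0.2 ] turn [0.    0.002 0.012] J7 -1.394556669527607
```

```bash
python3 -m crank '[[[-0.3,0,0],[0,0,0]],[[-0.86,-0.14,0],[0,0,-0.1]],[[-0.86,-0.14,0],[0,0,-0.1]]]';python3 -m crank '[[[-0.86,-0.14,0],[0,0,-0.1]],[[-0.86,-0.14,0],[0,0,-0.1]],[[-0.86,-0.14,0],[0,0,-0.1]]]'; python3 -m crank '[[[-0.86,-0.14,0],[0,0,-0.1]],[[-0.86,-0.14,0],[0,0,-0.1]],[[-0.86,-0.14,0],[0,0,-0.1]]]'; python3 go.py 0.54 0.12 0.160 -2.2
```

```text
clock: 5.3
tcp_pos: [0.5898, 0.1218, 0.1637]
orientation: [3.115, 0.41, 0.004]
contact_force: [2.7, 0.8, -1.8]
grip_width: 0.0
gripper_force: 1.3
clock: 5.6
tcp_pos: [0.5639, 0.1175, 0.1639]
orientation: [-3.017, -0.872, -0.004]
contact_force: [1.5, 3.3, -1.0]
grip_width: 0.0001
gripper_force: 1.4
clock: 5.9
tcp_pos: [0.5408, 0.1054, 0.164]
orientation: [-2.853, -1.313, -0.004]
contact_force: [0.3, 3.5, 0.5]
grip_width: -0.0
gripper_force: 1.4
t 5.9 shift cm [ 1.06 -1.01  0.4 ] turn [-0.    -0.003 -0.079] J7 -0.7380791270800948
```

```bash
python3 -m crank '[[[-0.86,-0.14,0],[0,0,-0.1]],[[-0.86,-0.14,0],[0,0,-0.1]],[[-0.86,-0.14,0],[0,0,-0.1]]]';python3 -m crank '[[[-0.43,-0.06,0],[0,0,-0.05]]]' | grep -E 'force|pos';python3 -m crank '[[[-0.43,-0.06,0],[0,0,-0.05]]]' | grep -E 'force|pos'; python3 go.py 0.5 0.06 0.160 -1.64
```

```text
clock: 6.2
tcp_pos: [0.5223, 0.0865, 0.1639]
orientation: [-2.624, -1.725, -0.003]
contact_force: [0.4, 4.0, 0.9]
grip_width: -0.0001
gripper_force: 1.4
tcp_pos: [0.5197, 0.0822, 0.1639]
contact_force: [-1.1, 2.9, 0.2]
gripper_force: 1.4
tcp_pos: [0.5178, 0.0788, 0.1639]
contact_force: [-0.6, 3.1, 0.0]
gripper_force: 1.4
t 6.4 shift cm [-2.33 -1.12  0.38] turn [ 0.    -0.002 -0.241] J7 -0.36456094340586503
```

```bash
python3 -m crank '[[[-0.43,-0.06,0],[0,0,-0.05]]]' | grep -E '_force|pos';python3 -m crank '[[[-0.43,-0.06,0],[0,0,-0.05]]]' | grep -E '_force|pos';python3 -m crank '[[[-0.3,-0.03,0],[0,0,-0.03]]]' | grep -E '_force|pos'
```

```text
tcp_pos: [0.5159, 0.0749, 0.1638]
contact_force: [-1.4, 3.5, 0.8]
gripper_force: 1.5
tcp_pos: [0.5141, 0.071, 0.1638]
contact_force: [-1.2, 3.1, 0.7]
gripper_force: 1.5
tcp_pos: [0.5131, 0.0679, 0.1637]
contact_force: [-1.9, 3.4, 0.8]
gripper_force: 1.5
```

```bash
python3 -m crank '[[[-0.2,-0.03,0],[0,0,-0.02]]]' | grep -E '_force|pos';python3 -m crank '[[[0,0,0],[0,0,0]]]' | grep -E '_force|pos'
```

```text
tcp_pos: [0.5125, 0.0659, 0.1637]
contact_force: [-1.5, 4.0, 0.5]
gripper_force: 1.5
tcp_pos: [0.5126, 0.0655, 0.1636]
contact_force: [-1.8, 3.3, 0.5]
gripper_force: 1.3
```

```bash
for i in 1; do python3 -m crank '[[[-0.25,-0.03,0],[0,0,-0.03]]]' | grep -E '_force|pos';python3 -m crank '[[[-0.25,-0.03,0],[0,0,-0.03]]]' | grep -E '_force|pos';python3 -m crank '[[[-0.15,-0.02,0],[0,0,-0.02]]]' | grep -E '_force|pos';done
```

```text
tcp_pos: [0.5121, 0.0636, 0.1635]
contact_force: [-1.6, 3.2, 1.4]
gripper_force: 1.5
tcp_pos: [0.5114, 0.0609, 0.1634]
contact_force: [-1.5, 3.4, 0.6]
gripper_force: 1.5
tcp_pos: [0.511, 0.0592, 0.1634]
contact_force: [-1.2, 2.3, 0.9]
gripper_force: 1.5
```

```bash
python3 -m crank '[[[-0.2,-0.02,0],[0,0,-0.02]]]' | grep -E 'ct_force|pos';python3 -m crank '[[[-0.15,-0.02,0],[0,0,-0.02]]]' | grep -E 'ct_force|pos';python3 -m crank '[[[-0.15,-0.02,0],[0,0,-0.02]]]' | grep -E 'ct_force|pos'
```

```text
tcp_pos: [0.5107, 0.0573, 0.1633]
contact_force: [-1.3, 4.9, 1.8]
tcp_pos: [0.5103, 0.0564, 0.1633]
contact_force: [-2.2, 7.0, 2.0]
tcp_pos: [0.51, 0.0556, 0.1634]
contact_force: [-2.9, 8.6, 0.8]
```

```bash
python3 -m crank '[[[-0.15,0,0],[0,0,0]]]' | grep -E 'ct_force|pos';python3 -m crank '[[[-0.1,0,0],[0,0,0]]]' | grep -E 'ct_force|pos'
```

```text
tcp_pos: [0.51, 0.0548, 0.1634]
contact_force: [-3.6, 10.6, 0.7]
tcp_pos: [0.5099, 0.0543, 0.1634]
contact_force: [-3.9, 11.1, 1.5]
```

```bash
python3 -m crank '[[[0,0,0],[0,0,0]]]'| grep -E 'ct_force'; python3 -m crank '[[[0.5,0,0],[0,0,0]],[[1,0,0],[0,0,0]],[[1,0,-2],[0,0,0]],[[0,0,-4.5],[0,0,0]],[[0,0,-4.5],[0,0,0]]]' 5;python3 -m crank '[[[5,0,0],[0,0,0]],[[5,0,0],[0,0,0]],[[5,0,0],[0,0,0]],[[0,0,0],[0,0,0]]]'|grep pos
python3 - <<'E'
from h import *
np.set_printoptions(precision=4,suppress=True)
box={'top':(265,150,450,245),'side':(300,150,385,310)}
for n in box:
    p,d=optics.grab_frame(n);np.savez(f"pics/{n}1.npz",p=p,d=d);X=cloud(n,d);x0,y0,x1,y1=box[n]
    roi=np.zeros((400,640),bool);roi[y0:y1,x0:x1]=1
    M=masks(p)
    for b,a,c in blobs(M['yellow']&roi&(X[...,2]>.1),6): print(n,'yellow',a,c,'cloud',np.median(X[b],0),plane(n,[c],.185)[0])
    b=roi&M['grey']&(X[...,2]>.192)&(X[...,2]<.215)
    P=X[b&(X[...,0]<.56)];print(n,len(P),P.mean(0),P.min(0),P.max(0))
    xy=np.float32(P[:,:2]);print(cv2.minAreaRect(xy*1000),cv2.fitLine(xy,cv2.DIST_L2,0,.01,.01).T)
x0,y0,x1,y1=box['top'];p=np.load("pics/top1.npz")['p'];q=np.load("pics/side1.npz")['p']
cv2.imwrite("pics/c2.png",np.hstack([cv2.resize(p[y0:y1,x0:x1],(560,288),interpolation=2),cv2.resize(q[150:310,300:433],(239,288),interpolation=2)])[...,::-1])
E
```

```text
contact_force: [-2.6, 12.0, 1.9]
clock: 8.3
tcp_pos: [0.5106, 0.0758, 0.2741]
orientation: [2.247, 2.195, -0.004]
contact_force: [1.4, 0.8, 0.2]
grip_width: 0.05
gripper_force: 0.0
tcp_pos: [0.5133, 0.2346, 0.273]
top yellow 24 [339.0833 218.0833] cloud [0.4792 0.0425 0.1906] [0.48   0.0422 0.185 ]
top yellow 38 [423.8684 223.3947] cloud [ 0.4641 -0.1481  0.1901] [ 0.4643 -0.1488  0.185 ]
top 271 [ 0.5174 -0.1487  0.198 ] [ 0.5064 -0.1844  0.1922] [ 0.5299 -0.1142  0.2036]
((518.1058349609375, -149.5838623046875), (70.21001434326172, 21.842777252197266), 85.0760726928711) [[ 0.0582  0.9983  0.5174 -0.1487]]
side 210 [ 0.5161 -0.1564  0.1988] [ 0.5045 -0.1867  0.192 ] [ 0.528  -0.1211  0.2044]
((517.0908813476562, -154.26690673828125), (65.84819793701172, 21.37533950805664), 86.37494659423828) [[ 0.0607  0.9982  0.5161 -0.1564]]
```

View pics/c2.png

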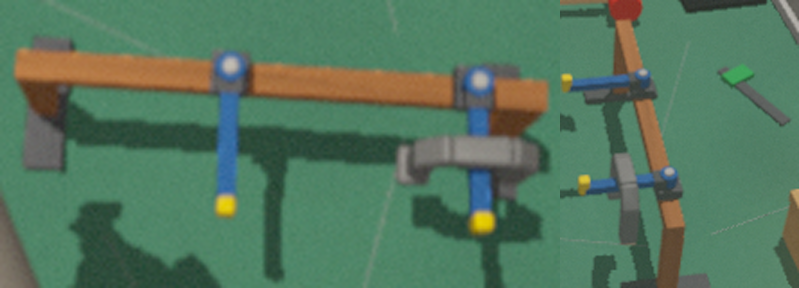

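Peg b is out and stayed there, with its tip at (0.4795, 0.0423), θ≈1.513. The handle crown is centred near (0.5175, -0.1505), its top at about z=0.20, square to peg a.

```bash
python3 go.py 0.5175 -0.1505 0.273 -1.62
```

```text
t 8.8 shift cm [-37.75   1.1    0.04] turn [0.    0.001 0.029] J7 -0.43781490062053624
```

```bash
python3 -m crank '[[[-4.7,0.14,0],[0,0,0]],[[-4.7,0.14,0],[0,0,0]],[[-4.7,0.14,0],[0,0,0]],[[-4.7,0.14,0],[0,0,0]],[[-4.7,0.14,0],[0,0,0]]]' 3.8 >/dev/null; python3 -m crank '[[[-4.7,0.14,0],[0,0,0]],[[-4.7,0.14,0],[0,0,0]],[[-4.7,0.14,0],[0,0,0]],[[0,0,0],[0,0,0.029]],[[0,0,0],[0,0,0]]]'; python3 go.py 0.5175 -0.1505 0.230 -1.62
```

```text
clock: 9.8
tcp_pos: [0.5156, -0.153, 0.2734]
orientation: [2.285, 2.155, -0.001]
contact_force: [-0.3, 1.3, 0.6]
grip_width: 0.038
gripper_force: 0.0
t 9.8 shift cm [0.26 0.18 4.34] turn [ 0.     0.001 -0.01 ] J7 0.2725193328773713
```

```bash
python3 -m crank '[[[0.26,-0.0,4],[0,0,0]],[[0,0.18,1.5],[0,0,0]],[[0,0,0],[0,0,0]]]'|grep -E 'pos|ct_f'; python3 go.py 0.5175 -0.1505 0.183 -1.62;python3 - <<'E'
from h import *
a=[]
for n,(x0,y0,x1,y1) in {'top':(365,140,485,240),'side':(280,190,400,290)}.items():
    p,d=optics.grab_frame(n);a.append(cv2.resize(p[y0:y1,x0:x1],None,fx=3.3,fy=3.3,interpolation=2))
cv2.imwrite("pics/c3.png",np.hstack(a)[...,::-1])
E
```

```text
tcp_pos: [0.5171, -0.1458, 0.2161]
contact_force: [-0.6, 0.2, -0.1]
t 10.1 shift cm [-0.46  0.08  3.31] turn [-0.005 -0.    -0.001] J7 0.31373005885037825
```

View pics/c3.png

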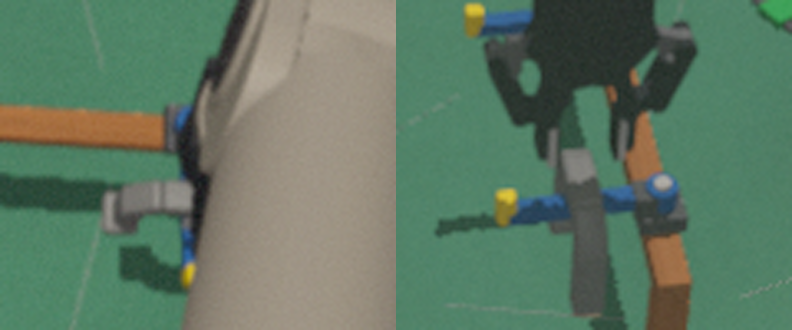

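In the side crop the fingers straddle the crown, left tip at (545,150), right tip at (622,150), crown centre at (580,165). I'll go down and grip.

```bash
python3 -m crank '[[[-0.4,0.05,1.2],[0,0,0]],[[0,0,1.0],[0,0,0]],[[0,0,0],[0,0,0]]]'|grep -E 'pos|ct_f'; python3 go.py 0.5175 -0.1505 0.183 -1.62;python3 -m crank '[[[0,0,0.6],[0,0,0]],[[0,0,0],[0,0,0]]]'|grep -E 'pos|ct_f'; python3 go.py 0.5175 -0.1505 0.183 -1.62
```

```text
tcp_pos: [0.5181, -0.1512, 0.195]
contact_force: [-0.2, 0.5, 0.5]
t 10.5 shift cm [ 0.07 -0.06  1.2 ] turn [-0.002 -0.    -0.003] J7 0.3428193512268036
tcp_pos: [0.5187, -0.1512, 0.1897]
contact_force: [-0.4, -0.5, 0.9]
t 10.7 shift cm [ 0.06 -0.12  0.67] turn [-0.001 -0.    -0.003] J7 0.34818464035437935
```

```bash
python3 -m crank '[[[0,-0.1,0.55],[0,0,0]],[[0,0,0],[0,0,0]]]'|grep -E 'pos|ct_f'; python3 -m crank '[[[0,0,0],[0,0,0]],[[0,0,0],[0,0,0]],[[0,0,0],[0,0,0]],[[0,0,0],[0,0,0]]]' 0.5 35
```

```text
tcp_pos: [0.5175, -0.1511, 0.1842]
contact_force: [0.2, -0.3, 0.0]
clock: 11.3
tcp_pos: [0.518, -0.1513, 0.185]
orientation: [2.278, 2.163, 0.0]
contact_force: [-1.2, 0.7, 1.9]
grip_width: 0.0209
gripper_force: 36.8
```

```bash
python3 -m crank '[[[0,0,-0.5],[0,0,0]],[[0,0,-1.5],[0,0,0]],[[0,0,-2.5],[0,0,0]],[[0,0,-2.5],[0,0,0]],[[0,0,-2],[0,0,0]]]'|grep -E 'pos|_f';python3 -m crank '[[[0,0,-2.5],[0,0,0]],[[0,0,0],[0,0,0]]]'|grep -E 'pos|_f|wid'; python3 go.py 0.525 0.040 0.30 -1.629
```

```text
tcp_pos: [0.5181, -0.1514, 0.2761]
contact_force: [0.5, 0.4, -2.1]
gripper_force: 36.4
tcp_pos: [0.5197, -0.152, 0.3029]
contact_force: [-0.1, -1.1, -1.5]
grip_width: 0.0209
gripper_force: 36.4
t 12.0 shift cm [19.2  -0.47  0.28] turn [0.006 0.    0.006] J7 0.2601272114343735
```

```bash
python3 -m crank '[[[2.5,0,0],[0,0,0]],[[4,-0.1,0],[0,0,0]],[[4,-0.1,0],[0,0,0]],[[4,-0.1,0],[0,0,0]],[[3,-0.1,0],[0,0,0]]]' > /dev/null;python3 -m crank '[[[1.7,0,0],[0,0,0]],[[0,0,0],[0,0,0]],[[0,0,0],[0,0,0]]]'|grep -E 'pos|_f|wid'; python3 go.py 0.525 0.040 0.186 -1.629
python3 - <<'E'
from h import *
a=[]
for n,(x0,y0,x1,y1) in {'top':(265,130,385,230),'side':(280,130,400,230)}.items():
    p,d=optics.grab_frame(n);a.append(cv2.resize(p[y0:y1,x0:x1],None,fx=3.3,fy=3.3,interpolation=2))
cv2.imwrite("pics/c4.png",np.hstack(a)[...,::-1])
E
```

```text
tcp_pos: [0.5235, 0.0401, 0.2989]
contact_force: [0.2, -0.4, -2.5]
grip_width: 0.0211
gripper_force: 36.3
t 12.8 shift cm [1.000e-02 1.700e-01 1.129e+01] turn [-0.001  0.001  0.006] J7 -0.14733130366901198
```

View pics/c4.png

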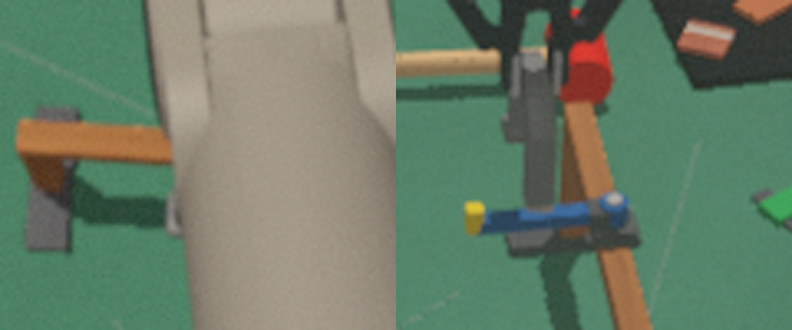

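In the side crop the handle hangs above peg b, with the near leg crossing it at about (540,215), midway between the hub and the yellow end. I'll lower it.

```bash
python3 -m crank '[[[0,0,2],[0,0,0]],[[0,0,2.5],[0,0,0]],[[0,0,2.5],[0,0,0]],[[0,0,2],[0,0,0]],[[0,0,0],[0,0,0]]]'|grep -E 'pos|ct_f';python3 -m crank '[[[0,0,1],[0,0,0]],[[0,0,0.7],[0,0,0]],[[0,0,0],[0,0,0]]]'|grep -E 'pos|_f|wid'; python3 go.py 0.525 0.040 0.186 -1.629
```

```text
tcp_pos: [0.5219, 0.039, 0.2073]
contact_force: [-1.2, -0.0, -1.8]
tcp_pos: [0.5238, 0.0404, 0.1924]
contact_force: [-0.4, -0.8, -2.7]
grip_width: 0.0212
gripper_force: 36.3
t 13.7 shift cm [-0.04  0.13  0.64] turn [-0.001  0.     0.006] J7 -0.07361966310193574
```

```bash
python3 -m crank '[[[0,0,0.3],[0,0,0]],[[0,0,0],[0,0,0]]]'|grep -E 'pos|ct_f';python3 -m crank '[[[0,0,0.2],[0,0,0]],[[0,0,0],[0,0,0]]]'|grep -E 'pos|ct_f';python3 -m crank '[[[0,0,0.1],[0,0,0]],[[0,0,0],[0,0,0]]]'|grep -E 'pos|ct_f'
```

```text
tcp_pos: [0.5241, 0.0407, 0.1899]
contact_force: [-0.4, 0.1, -2.8]
tcp_pos: [0.524, 0.0408, 0.1878]
contact_force: [0.1, -0.3, -3.0]
tcp_pos: [0.5239, 0.0407, 0.1867]
contact_force: [-0.5, 0.1, -2.9]
```

```bash
python3 -m crank '[[[0,0,0.1],[0,0,0]],[[0,0,0],[0,0,0]]]'|grep -E 'pos|ct_f';python3 -m crank '[[[0,0,0.1],[0,0,0]],[[0,0,0],[0,0,0]]]'|grep -E 'pos|ct_f'
```

```text
tcp_pos: [0.5239, 0.0407, 0.1857]
contact_force: [0.0, -0.0, -2.4]
tcp_pos: [0.5241, 0.0407, 0.185]
contact_force: [-0.6, -0.2, -0.3]
```

```bash
python3 -m crank '[[[0,0,0.05],[0,0,0]],[[0,0,0],[0,0,0]]]' - 20|grep -E 'pos|ct_f';python3 -m crank '[[[0,0,0],[0,0,0]],[[0,0,0],[0,0,0]],[[0,0,0],[0,0,0]]]' 3.6|grep -E 'pos|_f|wid';python3 -m crank '[[[0,0,-0.5],[0,0,0]],[[0,0,-1.5],[0,0,0]],[[0,0,-2.5],[0,0,0]],[[0,0,-4],[0,0,0]],[[0,0,0],[0,0,0]]]'; python3 go.py 0.50 -0.2355 0.273 -1.6
```

```text
tcp_pos: [0.5241, 0.0407, 0.1849]
contact_force: [-2.4, 0.2, 5.1]
tcp_pos: [0.5241, 0.0407, 0.1843]
contact_force: [-0.2, -0.6, -0.8]
grip_width: 0.0363
gripper_force: 0.0
clock: 15.7
tcp_pos: [0.5271, 0.0406, 0.2744]
orientation: [2.276, 2.159, 0.012]
contact_force: [1.2, 0.4, 0.3]
grip_width: 0.0363
gripper_force: 0.0
t 15.7 shift cm [-27.72  -1.25   0.05] turn [ 0.009 -0.003 -0.023] J7 -0.13011267251362568
```

```bash
python3 -m crank '[[[-4.5,0.2,0],[0,0,0]],[[-4.5,0.2,0],[0,0,0]],[[-4.5,0.2,0],[0,0,0]],[[-4.5,0.2,0],[0,0,0]],[[-3.5,-0.5,0],[0,0,0]]]' 0 20 > /dev/null;python3 -m crank '[[[0,0,0],[0,0,0]],[[0,0,0],[0,0,0]]]'|grep -E 'pos|_f|wid'; python3 go.py 0.488 -0.177 0.21 -1.60
python3 - <<'E'
from h import *
np.set_printoptions(precision=4,suppress=True)
a=[]
for n,(x0,y0,x1,y1) in {'top':(265,150,385,250),'side':(280,130,400,230)}.items():
    p,d=optics.grab_frame(n);a.append(cv2.resize(p[y0:y1,x0:x1],None,fx=3.3,fy=3.3,interpolation=2))
    X=cloud(n,d);M=masks(p)
    b=M['grey']&(X[...,2]>.192)&(X[...,2]<.215)&(abs(X[...,1]-.04)<.06)&(X[...,0]<.56)&(X[...,0]>.45)
    P=X[b];print(n,len(P),P.mean(0),P.min(0),P.max(0))
    for b,k,c in blobs(M['yellow']&(X[...,2]>.1),6): print(c,plane(n,[c],.185)[0])
cv2.imwrite("pics/c5.png",np.hstack(a)[...,::-1])
E
```

```text
tcp_pos: [0.5155, -0.1749, 0.2692]
contact_force: [-0.3, 0.0, 0.8]
grip_width: -0.0002
gripper_force: 0.0
t 16.4 shift cm [-0.36 -2.73  5.92] turn [-0.    -0.    -0.025] J7 0.3308480648760976
top 269 [0.5245 0.0427 0.1979] [0.4881 0.0076 0.1921] [0.5369 0.0756 0.2038]
[339.     218.0741] [0.48   0.0424 0.185 ]
[424.0286 223.1714] [ 0.4648 -0.1492  0.185 ]
side 77 [0.5219 0.0488 0.1989] [0.5127 0.024  0.1921] [0.5359 0.0705 0.2043]
```

View pics/c5.png

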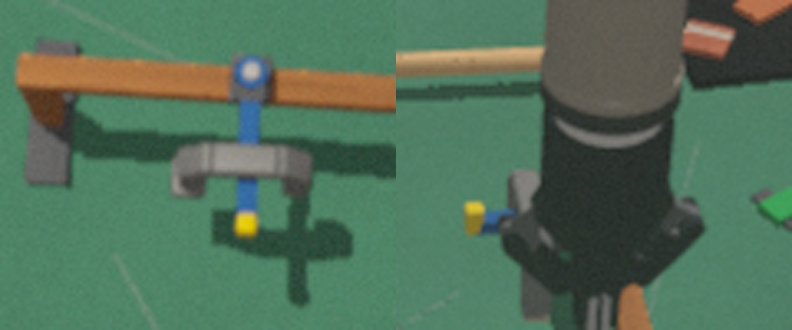

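In the top crop the handle sits squarely astride peg b, crown at (247,158) and peg tip unchanged at (247,222). Now I'll fold peg a.

```bash
python3 -m crank '[[[-0.6,-2.7,0],[0,0,-0.02]],[[0,0,4],[0,0,0]],[[0,0,2],[0,0,0]],[[0,0,0],[0,0,0]]]'|grep -E 'pos|_f'; python3 -m crank '[[[0,0,2.2],[0,0,0]],[[0,0,2.2],[0,0,0]],[[0,0,0],[0,0,0]]]'|grep -E 'pos|_f'; python3 go.py 0.488 -0.173 0.162 -1.60
```

```text
tcp_pos: [0.487, -0.1764, 0.2069]
contact_force: [0.1, 0.4, 1.0]
gripper_force: 0.0
tcp_pos: [0.4879, -0.1773, 0.1641]
contact_force: [0.5, -0.0, -0.9]
gripper_force: 0.0
t 17.2 shift cm [ 0.43 -0.01  0.22] turn [-0.003 -0.001 -0.001] J7 0.44899960213857737
```

```bash
python3 -m crank '[[[0.6,0,0],[0,0,0]],[[0.86,-0.14,0],[0,0,0.1]],[[0.86,-0.14,0],[0,0,0.1]],[[0.86,-0.14,0],[0,0,0.1]]]' | grep -E 'pos|ct_f';python3 -m crank '[[[0.86,-0.14,0],[0,0,0.1]],[[0.86,-0.14,0],[0,0,0.1]],[[0.86,-0.14,0],[0,0,0.1]]]'| grep -E 'pos|ct_f'; python3 -m crank '[[[0.86,-0.14,0],[0,0,0.1]],[[0.86,-0.14,0],[0,0,0.1]],[[0.86,-0.14,0],[0,0,0.1]]]'| grep -E 'pos|ct_f'; python3 go.py 0.54 -0.08 0.160 -2.5
```

```text
tcp_pos: [0.4883, -0.1468, 0.1669]
contact_force: [-2.2, -2.3, -0.5]
tcp_pos: [0.4949, -0.1211, 0.1668]
contact_force: [-2.7, -1.2, 0.5]
tcp_pos: [0.509, -0.0987, 0.1667]
contact_force: [-3.6, -0.2, 0.8]
t 18.2 shift cm [3.61 0.34 0.67] turn [-0.001 -0.001 -0.006] J7 -0.5024716463000382
```

```bash
python3 -m crank '[[[0.86,-0.14,0.1],[0,0,0.1]],[[0.86,-0.14,0.1],[0,0,0.1]],[[0.86,-0.14,0],[0,0,0.1]],[[0.86,-0.14,0],[0,0,0.1]]]' | grep -E 'pos|ct_f';python3 -m crank '[[[0.4,-0.05,0],[0,0,0.05]]]'| grep -E 'pos|ct_f'; python3 -m crank '[[[0.25,-0.03,0],[0,0,0.03]]]'| grep -E 'pos|ct_f'; python3 go.py 0.56 -0.06 0.160 -3.1
```

```text
tcp_pos: [0.537, -0.0777, 0.1648]
contact_force: [-1.4, -1.6, -0.0]
tcp_pos: [0.5411, -0.0758, 0.1647]
contact_force: [-3.0, 0.5, 2.7]
tcp_pos: [0.5432, -0.0752, 0.1645]
contact_force: [-3.5, 0.6, 0.6]
t 18.8 shift cm [ 1.9  -1.23  0.45] turn [-0.001 -0.     0.117] J7 -0.9259311514701182
```

```bash
python3 -m crank '[[[0.25,-0.03,0],[0,0,0.03]]]'| grep -E 'pos|ct_f';python3 -m crank '[[[0.25,-0.03,0],[0,0,0.03]]]'| grep -E 'pos|ct_f'; python3 -m crank '[[[0.2,-0.02,0],[0,0,0.02]]]'| grep -E 'pos|ct_f'
```

```text
tcp_pos: [0.5453, -0.0749, 0.1641]
contact_force: [-2.4, 1.0, 1.8]
tcp_pos: [0.5477, -0.0747, 0.1638]
contact_force: [-3.3, 0.7, 0.6]
tcp_pos: [0.5496, -0.0745, 0.1635]
contact_force: [-2.0, 0.6, 1.4]
```

```bash
python3 -m crank '[[[0.2,-0.02,0],[0,0,0.02]]]'| grep -E 'pos|ct_f';python3 -m crank '[[[0.2,-0.02,0],[0,0,0.02]]]'| grep -E 'pos|ct_f'; python3 -m crank '[[[0.1,-0.01,0],[0,0,0.01]]]'| grep -E 'pos|ct_f'
```

```text
tcp_pos: [0.5515, -0.0743, 0.1634]
contact_force: [-3.2, 0.7, 1.4]
tcp_pos: [0.5535, -0.074, 0.1632]
contact_force: [-4.1, 1.6, 1.0]
tcp_pos: [0.5546, -0.0739, 0.1632]
contact_force: [-2.7, 1.4, 0.6]
```

```bash
python3 -m crank '[[[0.2,-0.01,0],[0,0,0.02]]]'| grep -E 'pos|ct_f';python3 -m crank '[[[0.2,-0.01,0],[0,0,0.02]]]'| grep -E 'pos|ct_f'; python3 -m crank '[[[0.15,-0.01,0],[0,0,0.01]]]'| grep -E 'pos|ct_f'
```

```text
tcp_pos: [0.5564, -0.0737, 0.1631]
contact_force: [-2.4, 2.4, 1.0]
tcp_pos: [0.5585, -0.0735, 0.1631]
contact_force: [-2.9, 1.5, -0.1]
tcp_pos: [0.5601, -0.0734, 0.1631]
contact_force: [-3.2, 2.5, -0.5]
```

```bash
python3 -m crank '[[[0.15,-0.01,0],[0,0,0.02]]]'| grep -E 'pos|ct_f';python3 -m crank '[[[0.15,-0.01,0],[0,0,0.02]]]'| grep -E 'pos|ct_f'; python3 -m crank '[[[0.1,-0.01,0],[0,0,0.01]]]'| grep -E 'pos|ct_f'
```

```text
tcp_pos: [0.5615, -0.0734, 0.1631]
contact_force: [-3.5, 1.7, -0.9]
tcp_pos: [0.563, -0.0734, 0.1631]
contact_force: [-2.3, 1.4, -0.4]
tcp_pos: [0.5641, -0.0734, 0.1631]
contact_force: [-2.1, 2.3, 0.4]
```

```bash
python3 -m crank '[[[0.15,-0.01,0],[0,0,0.02]]]'| grep -E 'pos|ct_f';python3 -m crank '[[[0.15,-0.01,0],[0,0,0.02]]]'| grep -E 'pos|ct_f'; python3 -m crank '[[[0.15,-0.01,0],[0,0,0.01]]]'| grep -E 'pos|ct_f'
```

```text
tcp_pos: [0.5655, -0.0735, 0.1632]
contact_force: [-3.5, 2.7, -1.0]
tcp_pos: [0.5671, -0.0735, 0.1632]
contact_force: [-1.8, 1.8, -1.0]
tcp_pos: [0.5684, -0.0735, 0.1632]
contact_force: [-3.6, 2.9, 0.4]
```

```bash
python3 -m crank '[[[0.15,-0.01,0],[0,0,0.02]]]'| grep -E 'pos|ct_f';python3 -m crank '[[[0.1,-0.01,0],[0,0,0.01]]]'| grep -E 'pos|ct_f'; python3 -m crank '[[[0.1,-0.01,0],[0,0,0]]]'| grep -E 'pos|ct_f'
```

```text
tcp_pos: [0.5694, -0.0734, 0.1631]
contact_force: [-6.1, 3.3, 1.8]
tcp_pos: [0.57, -0.0733, 0.163]
contact_force: [-7.2, 4.9, 3.0]
tcp_pos: [0.5706, -0.0733, 0.163]
contact_force: [-8.8, 4.9, 3.5]
```

```bash
python3 -m crank '[[[0.08,0,0],[0,0,0]]]'| grep -E 'pos|ct_f'; python3 -m crank '[[[0,0,0],[0,0,0]]]'| grep -E 'pos|ct_f'
```

```text
tcp_pos: [0.571, -0.0734, 0.163]
contact_force: [-9.5, 4.5, 4.5]
tcp_pos: [0.5709, -0.0734, 0.163]
contact_force: [-10.3, 4.9, 5.1]
```

```bash
python3 -m crank '[[[-0.5,0,0],[0,0,0]],[[-1.2,0,0],[0,0,0]],[[-0.5,0,-1.5],[0,0,0]],[[0,0,-4.5],[0,0,0]],[[0,0,-4.5],[0,0,0]]]'|grep -E pos;python3 -m crank '[[[-4.5,1,-1],[0,0,0]],[[-4,3,0],[0,0,0]],[[0,5,0],[0,0,0]],[[0,5,0],[0,0,0]],[[0,5,0],[0,0,0]]]'|grep -E pos;python3 -m crank '[[[0,5,0],[0,0,0]],[[0,0,0],[0,0,0]]]'|grep -E 'pos|cl'
python3 - <<'E'
from h import *
np.set_printoptions(precision=4,suppress=True)
a=[]
for n,(x0,y0,x1,y1) in {'top':(265,145,455,245),'side':(290,140,400,300)}.items():
    p,d=optics.grab_frame(n);a.append(cv2.resize(p[y0:y1,x0:x1],(570,300) if n=='top' else (206,300),interpolation=2))
    X=cloud(n,d);M=masks(p)
    for b,k,c in blobs(M['yellow']&(X[...,2]>.1),6): print(n,c,plane(n,[c],.185)[0])
cv2.imwrite("pics/c6.png",np.hstack(a)[...,::-1])
E
```

```text
tcp_pos: [0.5507, -0.0715, 0.2704]
tcp_pos: [0.4392, -0.2463, 0.28]
clock: 22.0
tcp_pos: [0.426, -0.3056, 0.2807]
top [376.2941 170.9706] [ 0.5882 -0.0461  0.185 ]
top [339.    218.069] [0.48   0.0424 0.185 ]
```

View pics/c6.png

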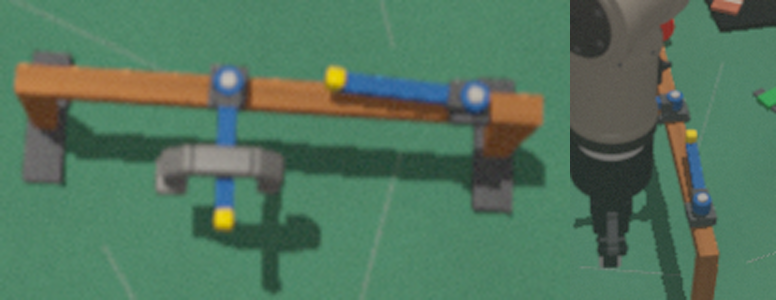

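Peg a lies folded along the rail, with its tip at crop (336,78). The handle hangs on peg b, whose tip hasn't moved, and the arm is clear of everything.

```bash
python3 -c "from bench import r; print(r.hand_in())"
```

```text
the job is handed in; nothing more can be done
None
```

The job is handed in at about 22 s: hook b is swung out and pressed home at about 12 N, the handle hangs on it, and the emptied hook a is folded back along the rail and pressed home at about 12 N; the nozzle, mallet and ring stand were not touched.

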